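# Shut the fruit box and hold up the next prickly pear with the tongs

### The job

We are singeing the spines off prickly pears with the torch: first close the lid of the fruit box completely, so nothing falls on the cleaned fruit inside. Then pick up the tongs, close their jaws on the fruit standing on the wooden coaster, lift it well clear of everything (about 15 cm above the table) and finish still holding it there in the tongs, steady, ready for me to singe. The fruit is covered in fine spines, so the gripper itself must never touch it, and leave the other things on the table alone.

Things in the scene. Friction and masses are not known exactly. Their poses are not given: they have to be found in the camera images.
- fruit_box: Sage-green sheet-metal box, 140 (along its x) x 190 (along its y) x 65 mm high, fixed to the table, with some cleaned red fruit in it. Origin: centre of its underside; +x points to its hinge side, away from the robot, z up.
- box_lid (a joint): Angle of the box's hinged lid: 0 = fully closed (flat), larger = more open, up to 1.7 rad. The hinge is stiff by friction (about 0.16 N m) so the lid stays where it is left; it must be pushed all the way down.
- lid_hinge (a point): Point on the lid's hinge line, at the middle of the box's far (+x) top rim, 68 mm above the table. The hinge line runs along the box's y axis.
- lid_edge (a point): Middle of the lid's free edge, 144 mm from lid_hinge. The lid is a 6 mm thick plate 196 mm wide (the points lid_hinge and lid_edge lie at half thickness); a cream lift tab 50 mm wide stands 15 mm out beyond this edge. Closed, its top face is 71 mm above the table.
- tongs: Steel spring tongs with teal rubber grips, lying on their side, loose, 110 g, 220 mm long, 32 mm high. +x from hinge to jaws, +z up; origin on the table plane, 100 mm from the hinge pin, amid the grips. The right arm (-y) and the hinge pin belong to this body; jaw tips at x = 110 mm. The arms are upright strips 4 to 28 mm above the table: squeeze them together at the rubber grips.
- tongs_arm: The left arm of the tongs (at +y), hinged to the other; a spring pushes the arms apart against a stop. Squeezing at the middle of the grips takes about 4 N per side to start and 6 to 7 N when the jaws are 42 mm apart. When fully open its frame coincides with that of the tongs; it turns about the hinge pin at x = -100 mm.
- grip_left (a point): Middle of the outer face of the left arm's rubber grip (60 mm long, 24 mm high), 16 mm above the tongs' underside. Open, the grips measure 55 mm across from grip_left to grip_right; 35 mm when the jaws are 42 mm apart.
- grip_right (a point): The same point on the right arm.
- jaw_left (a point): Middle of the inner face of the left jaw (31 mm long, 32 mm high, slightly hollow), 90 mm beyond the grips, 16 mm above the tongs' underside. Open, the jaws are 80 mm apart from jaw_left to jaw_right; each jaw moves about 1.9 times as far as its grip.
- jaw_right (a point): The same point on the right jaw.
- fruit: Dark red prickly-pear fruit, barrel-shaped, 42 mm across (widest from 20 to 36 mm above its foot), 62 mm tall, about 65 g, standing on its flat end in the middle of the coaster. Origin: centre of its foot, z along its length. Spiny: only the tongs may touch it.
- fruit_mid (a point): Point on the fruit's axis 28 mm above its foot, the height at which to take it.
- coaster: Round wooden coaster, 100 mm across, 10 mm thick, loose. Origin: centre of its underside.
- sunglasses_case: Brown sunglasses case, 66 x 165 x 50 mm. Leave alone. Origin: centre of its underside.
- tumbler: Aluminium tumbler with a black clip-on lid, 86 mm across, 158 mm tall. Leave alone. Origin: centre of its underside.
- cactus: Small cactus in a white ceramic pot, 88 mm across, 130 mm tall. Leave alone. Origin: centre of its underside.
- torch: Grey standing kitchen torch with a steel nozzle, foot 72 mm across, 136 mm tall. Leave alone. Origin: centre of its underside. Beyond it, by the table's far right corner, a fixed lantern 240 mm tall.
- sunscreen: Yellow sunscreen bottle with a white cap, 34 x 56 x 129 mm. Leave alone. Origin: centre of its underside. Beyond it, by the far left corner, a fixed speaker 100 mm tall.
Not all that is in view belongs to the job. Several things look just like the coaster: the one meant starts nearest to the robot's base. There is more than one size of the fruit_box; the one meant has the size given above.

How it is judged:
By the outcome, as a careful person would: the job done as asked, in the order asked, and still so for the second after the job is handed in, while the arm keeps its last pose, push and grip.
It also fails if it takes over 66 s, if anything falls off the work surface, if the arm or the gripper's body presses on something with over 40 N, if the wrist force passes 120 N, or if a joint passes its speed limit or range.

### The arm

A 6-joint arm with a two-finger parallel gripper is mounted at the origin on the work surface. World frame = base frame: x ahead of the robot, y to its left, z up, the work surface at z = 0. Lengths are in m, angles in rad, forces in N, time in s.
With the tool pointing down it reaches from about 0.275 to 0.825 m from the base axis. Payload 4.9 kg.
Tool frame: the origin (TCP) lies midway between the tips of the shut fingers; the grasp point (between the pads) lies 19 mm behind it (grip_point_offset is the distance from the TCP to the grasp point, in m); z points along the fingers, x is the direction in which the jaws open and shut, and the axes are right-handed (so a half turn about z gives the same grasp; the last joint's range is limited). The gripper opens to 85 mm and grips with 20 to 120 N. Pads are 22 mm wide; open, the fingers measure 114 mm over their backs; the gripper's body (76 mm by 85 mm) begins 54 mm behind the grasp point. The pads swing forward as they close: fully open they stand 13 mm farther back than shut.
Start: joints at [1.085, 0.326, -0.193, 1.052, 0, 1.437], TCP at [0.19, 0.516, 0.231] pointing down, gripper open.
Joint ranges: [-2.65, 2.65], [-0.97, 1.79], [-1.3, 1.35], [-1.93, 2.1], [-1.47, 1.37], [-3.14, 3.14]. Speed limits (rad/s): [2.57, 2.57, 3.14, 3.14, 3.14, 3.14].

### API

Orientations are given as a rotation vector (axis times angle).
In Python, from cell import * gives the robot as it stands. Calls block until the motion is done:
- movep(position, orientation): joint-space move of the TCP to a pose.
- move_l(position, velocity=0.15, rot=None, until_force=None): straight line of the TCP; rot=None keeps the orientation; velocity is the mean speed in m/s. With until_force (N) it stops when the force on the tool has changed by that much, and returns True; else False.
- set_joints(angles): joint-space move.
- let_go() and grab(newtons=None): open the fingers fully, or close them until they stop; newtons is the grip in N (None keeps the last).
- sleep(seconds).
- ik(position, orientation): joint angles nearest the present ones, or None.
- get_state(): the state.
- grab_frame(name): name is "scene" or "top" or "wrist"; returns a dict with "img" (480x640x3 uint8, red, green, blue), "fx", "fy", "cx", "cy" (pixels), "cam_to_world" (4x4, takes a point from camera to world coordinates); the wrist camera has in their place "T_tool_cam" (4x4, takes a point from camera to tool coordinates, whose origin is the TCP and whose axes are the tool frame's). Camera axes: x right, y down, z forward; pixel columns grow to the right and rows downward; lengths in m; the calibration is good to about 2 mm. A picture is of the moment at which its call begins: read the wrist's pose just before it. There is no depth.
A pose or a line that the arm cannot do raises MotionError and nothing moves.
- sign_off(): hands the job in, once; it reports no verdict.
Trained networks look in the newest picture that a camera, given by its name, has taken for a name from the list of things; names that differ only in an ending like _2 or _b are one class to them, and where a whole thing is asked for, a point or a joint stands for the part that bears it (a point fixed in the world has none). Each returns a list of dicts, best first, with "score" (0 to 1); they miss things now and then, are a little off and sometimes report something else, mostly with a low value. They report only what shows in the picture. A call takes as long as a camera call. They do not tell look-alikes from the thing itself.
- spot_in(camera, name): "centre" ([column, row] in pixels, amid what is visible of it).
- silhouettes(camera, name): "mask" (480x640 bool, what is visible of it) and "centre" ([column, row] in pixels, amid what is visible of it).
- tip_of(camera, name): "centre" ([column, row] in pixels: a listed point, or the origin of a listed thing).
The state is a dict: "clock": time; "q": joint angles; "joint_velocities": joint speeds; "tau": joint torques, N m; "position": TCP position; "eef_rot": TCP orientation; "contact_force": force on the tool from outside, world axes, zero at the start; "wrist_torque": the same for the moment, N m; "finger_gap": opening from 0.0 (shut) to 1.0 (fully open).
Only numpy, scipy, OpenCV 4.12 (cv2) and the standard library are available. Lean on these libraries where they do the work, as an engineer would, in place of code of your own. Each camera call takes 0.05 s, during which the arm holds its last target.

## Working session

There is one attempt and no reset: what is moved stays moved. The work goes in short steps, each a Python script; the robot and the scene stay as the last script left them, time stands still between calls to the robot, and variables do not carry over. Pictures are saved under pics/ and viewed, and the job is handed in when it is done.

```bash
ls; mkdir -p pics
python3 - <<'E'
from cell import *
import cv2
for n in ["scene","top","wrist"]:
    f=grab_frame(n); cv2.imwrite(f"pics/a_{n}.png",f["img"][:,:,::-1]); print(n,f["fx"],f["cx"],f.get("cam_to_world"),f.get("T_tool_cam"))
s=get_state();print(s)
E
```

```text
pics
scene 488.8625841677042 318.7664523896759 [[-0.2195531   0.77469182 -0.59300002  1.23463732]
 [ 0.97557782  0.17018629 -0.1388688   0.1858146 ]
 [-0.00666005 -0.60900674 -0.79313708  1.10354699]
 [ 0.          0.          0.          1.        ]] None
top 542.3885843334923 322.3602741007656 [[-0.00300268 -0.99652389  0.0832533   0.36885729]
 [-0.99995278  0.00222267 -0.00946021 -0.00605087]
 [ 0.00924228 -0.08327778 -0.99648351  1.57332623]
 [ 0.          0.          0.          1.        ]] None
wrist 336.0680809801012 319.65888435493355 None [[ 9.99999206e-01  3.88311152e-04 -1.19844755e-03 -4.77224545e-04]
 [-8.93292894e-06  9.53471755e-01  3.01482357e-01 -7.70657142e-02]
 [ 1.25975485e-03 -3.01482107e-01  9.53471002e-01 -1.41897346e-01]
 [ 0.00000000e+00  0.00000000e+00  0.00000000e+00  1.00000000e+00]]
{'clock': 0.15, 'q': array([ 1.08482968e+00,  3.26772521e-01, -1.93346929e-01,  1.05199085e+00,
       -2.96518189e-05,  1.43664423e+00]), 'joint_velocities': array([ 0.00054266, -0.00085142,  0.00312268, -0.00090084,  0.00022171,
        0.0002571 ]), 'tau': array([ 7.97754619e-04, -4.43705177e+01,  2.62664151e+01,  1.03968341e-02,
       -9.83414770e-05, -1.69805656e-05]), 'position': array([0.18929886, 0.51593342, 0.23068507]), 'eef_rot': array([ 2.57540100e+00,  1.79804541e+00, -1.81349494e-03]), 'contact_force': array([ 0.33660264, -0.83311192, -0.08294483]), 'wrist_torque': array([ 0.01423433, -0.02824124,  0.05849409]), 'finger_gap': 1.0046364373133616}
```

View pics/a_scene.png

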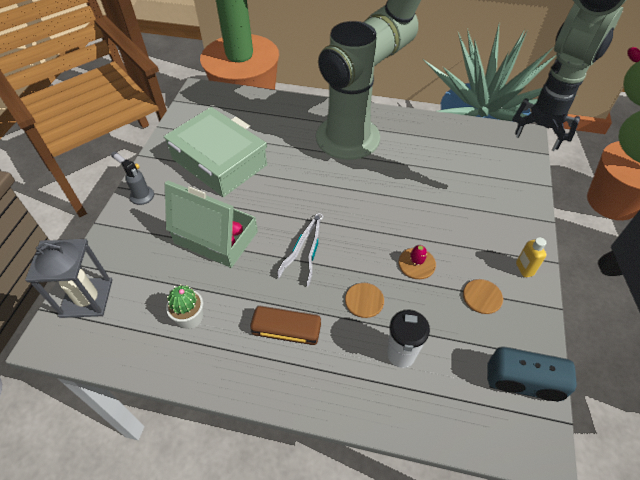

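View pics/a_top.png

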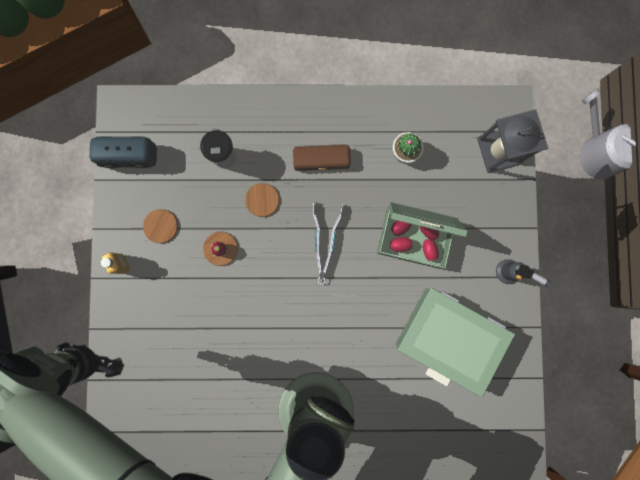

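Run:
```python
from cell import *
for c in ["top","scene"]:
    grab_frame(c)
    for n in ["fruit_box","lid_edge","lid_hinge","tongs","tongs_arm","grip_left","grip_right","jaw_left","jaw_right","fruit","fruit_mid","coaster","sunglasses_case","tumbler","cactus","torch","sunscreen"]:
        print(c,n,[(np.round(d["centre"],1).tolist(),round(d["score"],2)) for d in tip_of(c,n)] if 1 else 0)
```

```text
Traceback (most recent call last):
NameError: name 'np' is not defined. Did you mean: 'n'?
```

The scene shows the tongs at top (326,245), hinge near the robot. The fruit stands on a coaster at top (221,249); empty look-alike coasters are at (160,226) and (263,200). The small open box with red fruit is at (417,240), and a larger closed box is at (455,340).

```bash
cat > h.py <<'E'
from cell import *
import numpy as np, cv2
from scipy.spatial.transform import Rotation as R
def ray(f,px,T=None):
    T=f["cam_to_world"] if T is None else T
    d=np.array([(px[0]-f["cx"])/f["fx"],(px[1]-f["cy"])/f["fy"],1.0])
    return T[:3,3],T[:3,:3]@d
def onz(f,px,z,T=None):
    o,d=ray(f,px,T); return o+d*(z-o[2])/d[2]
def tri(rs):
    A=np.zeros((3,3));b=np.zeros(3)
    for o,d in rs:
        d=d/np.linalg.norm(d);P=np.eye(3)-np.outer(d,d);A+=P;b+=P@o
    p=np.linalg.solve(A,b)
    return p,[np.linalg.norm(np.cross(p-o,d/np.linalg.norm(d))) for o,d in rs]
def proj(f,p,T=None):
    T=f["cam_to_world"] if T is None else T
    c=np.linalg.inv(T)@np.r_[p,1]; return np.array([f["fx"]*c[0]/c[2]+f["cx"],f["fy"]*c[1]/c[2]+f["cy"]])
def wristT(f,s):
    W=np.eye(4);W[:3,:3]=R.from_rotvec(s["eef_rot"]).as_matrix();W[:3,3]=s["position"]
    return W@f["T_tool_cam"]
def down(a):  # tool z down, tool x at world angle a
    x=np.array([np.cos(a),np.sin(a),0]);z=np.array([0,0,-1.]);return R.from_matrix(np.c_[x,np.cross(z,x),z]).as_rotvec()
E
python3 - <<'E'
from h import *
np.set_printoptions(precision=4,suppress=True)
F={c:grab_frame(c) for c in ["top","scene"]}
for n in ["fruit_box","lid_edge","lid_hinge","tongs","grip_left","grip_right","jaw_left","jaw_right","fruit","fruit_mid","coaster","torch","cactus","sunglasses_case"]:
    D={c:tip_of(c,n) for c in F}
    for c in F: print(c,n,[(np.round(d["centre"],1).tolist(),round(float(d["score"]),2)) for d in D[c][:3]])
    if all(D.values()):
        p,e=tri([ray(F[c],D[c][0]["centre"]) for c in F]); print("   ",p,np.round(e,4))
print(get_state()["clock"])
E
```

```text
top fruit_box [([448.4, 338.0], 0.97), ([415.5, 236.8], 0.73)]
scene fruit_box [([216.2, 239.6], 0.82), ([217.5, 161.1], 0.6), ([295.1, 244.1], 0.32)]
    [ 0.1408 -0.5124 -0.5438] [0.0005 0.0005]
top lid_edge [([430.1, 224.9], 0.92), ([439.5, 373.9], 0.72)]
scene lid_edge [([199.5, 197.9], 0.96), ([240.8, 126.1], 0.84), ([282.0, 328.7], 0.17)]
    [ 0.5068 -0.2953  0.1795] [0.0029 0.0029]
top lid_hinge [([471.3, 310.9], 0.82), ([424.6, 212.9], 0.65)]
scene lid_hinge [([196.1, 240.1], 0.67), ([192.7, 153.7], 0.65)]
    [ 0.2471 -0.551  -0.416 ] [0.0164 0.0164]
top tongs [([324.1, 235.2], 0.77)]
scene tongs [([306.1, 253.1], 0.84)]
    [ 0.4956 -0.0248  0.0042] [0.0012 0.0012]
top grip_left [([316.2, 239.6], 0.54)]
scene grip_left [([311.8, 250.5], 0.5)]
    [ 0.4839 -0.0065  0.0058] [0.0036 0.0036]
top grip_right [([330.5, 238.8], 0.63)]
scene grip_right [([416.1, 262.1], 0.72), ([295.5, 243.8], 0.7)]
    [0.4994 0.1121 0.0912] [0.1558 0.1558]
top jaw_left [([309.0, 207.3], 0.7)]
scene jaw_left [([197.2, 196.5], 0.65), ([308.4, 278.0], 0.58)]
    [ 0.5925 -0.0935  0.3639] [0.1228 0.1
[... 379 characters left out ...]
04 0.004]
top coaster [([218.3, 247.1], 0.88), ([261.0, 201.0], 0.88), ([159.1, 228.1], 0.75)]
scene coaster [([482.8, 299.4], 0.89), ([418.0, 264.1], 0.69), ([363.1, 301.1], 0.66)]
    [ 0.4763  0.3867 -0.0983] [0.0868 0.0868]
top torch [([507.4, 271.3], 0.92), ([429.6, 222.9], 0.68)]
scene torch [([141.5, 196.3], 0.96), ([398.7, 355.0], 0.51)]
    [ 0.3906 -0.5621 -0.0074] [0.0016 0.0016]
top cactus [([219.2, 249.7], 0.72), ([404.8, 149.0], 0.6)]
scene cactus [([188.1, 317.3], 0.74), ([402.8, 356.5], 0.55)]
    [0.6557 0.0347 0.3099] [0.2866 0.2866]
top sunglasses_case [([321.4, 157.7], 0.85)]
scene sunglasses_case [([283.5, 328.8], 0.69)]
    [ 0.7258 -0.022   0.0016] [0.0033 0.0033]
1.75
```

Run:
```python
from h import *
np.set_printoptions(precision=4,suppress=True)
F={c:grab_frame(c) for c in ["top","scene"]}
a=F["top"]["img"][185:285,290:490];a=cv2.resize(a,None,fx=4,fy=4,interpolation=cv2.INTER_CUBIC)
b=F["scene"]["img"][170:295,150:350];b=cv2.resize(b,None,fx=4,fy=4,interpolation=cv2.INTER_CUBIC)
cv2.imwrite("pics/b1.png",a[:,:,::-1]);cv2.imwrite("pics/b2.png",b[:,:,::-1])
```

```text
(no output)
```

View pics/b1.png

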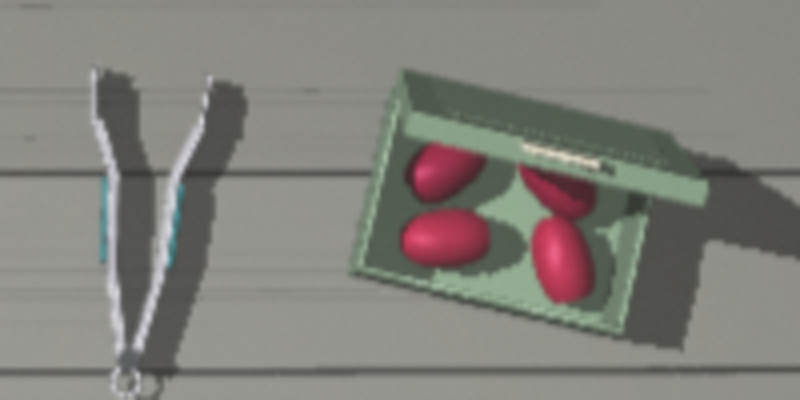

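View pics/b2.png

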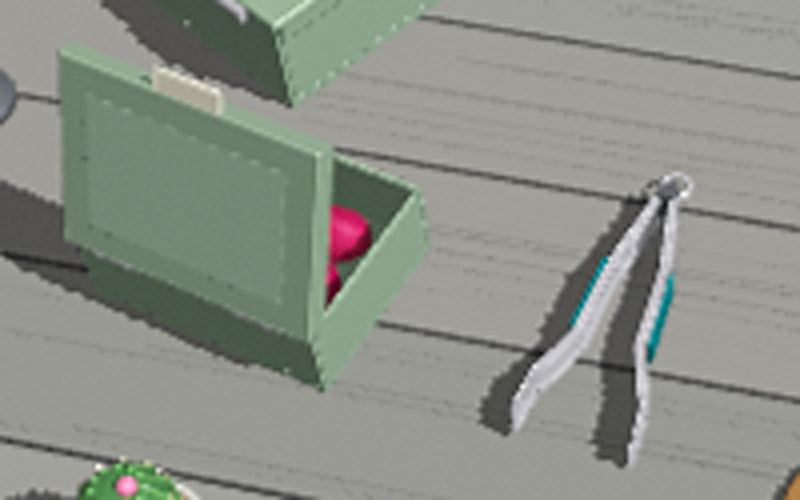

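Run:
```python
from h import *
np.set_printoptions(precision=4,suppress=True)
F={c:grab_frame(c) for c in ["top","scene"]}
t=lambda x,y:(x/4+290,y/4+185)
s=lambda x,y:(x/4+150,y/4+170)
T,S=F["top"],F["scene"]
nl,nr=onz(T,t(356,271),.065),onz(T,t(622,333),.065)
print("near rim",nl,nr,np.linalg.norm(nl-nr))
hl,hr=onz(T,t(403,70),.068),onz(T,t(672,133),.068)
print("hinge top",hl,hr,np.linalg.norm(hl-hr))
hl2,hr2=onz(S,s(65,242),.066),onz(S,s(318,337),.066)
print("hinge scene",hl2,hr2,np.linalg.norm(hl2-hr2))
# free edge corners: scene far-side (outer face) corners; top outer corners
el,e=tri([ray(T,t(408,112)),ray(S,s(330,152))]);print("edge L",el,e)
er,e=tri([ray(T,t(708,182)),ray(S,s(62,48))]);print("edge R",er,e)
print("tab",tri([ray(T,t(563,150)),ray(S,s(188,82))]))
# tongs
print("pin",onz(T,t(126,380),.03),onz(S,s(672,185),.03))
# arms' top edges z=.028..0.032
for n,p in dict(gl0=(104,180),gl1=(101,263),gr0=(183,185),gr1=(172,266),jl=(96,68),jr=(212,78)).items(): print(n,onz(T,t(*p),.028))
```

```text
near rim [ 0.4416 -0.178   0.065 ] [ 0.398  -0.3626  0.065 ] 0.18975130009352661
hinge top [ 0.5822 -0.2122  0.068 ] [ 0.5375 -0.4001  0.068 ] 0.19307790035375091
hinge scene [ 0.5458 -0.3959  0.066 ] [ 0.583  -0.2044  0.066 ] 0.19507826118083918
edge L [ 0.5358 -0.1946  0.199 ] [np.float64(0.0025954165395997222), np.float64(0.002595416539599826)]
edge R [ 0.4908 -0.3866  0.2002] [np.float64(0.001164996653184484), np.float64(0.0011649966531842807)]
tab (array([ 0.5103, -0.2919,  0.2115]), [np.float64(0.0012956329284766152), np.float64(0.0012956329284766438)])
pin [ 0.3664 -0.0179  0.03  ] [ 0.3818 -0.0157  0.03  ]
gl0 [ 0.5089 -0.0026  0.028 ]
gl1 [ 0.4495 -0.0003  0.028 ]
gr0 [ 0.5052 -0.0591  0.028 ]
gr1 [ 0.4473 -0.0509  0.028 ]
jl [0.5897 0.003  0.028 ]
jr [ 0.5823 -0.0803  0.028 ]
```

The near rim of the open box measures 190 mm, so it is the meant box; the larger box at top (455,340) is the decoy. Its lid stands at about 70°. I'll push it shut from behind with the fingers closed.

```bash
cat >> h.py <<'E'
H=np.array([0.561,-0.304,.068]); bx=np.array([.973,-.23,0]); by=np.array([.23,.973,0])
def tipat(deg,r=.115,extra=0):
    t=np.radians(deg);u=-np.cos(t)*bx+np.sin(t)*np.array([0,0,1.]);n=np.sin(t)*bx+np.cos(t)*np.array([0,0,1.])
    return H+r*u+(.003+extra)*n+.011*np.sin(t)*bx
def rep(m=""):
    s=get_state();print(m,round(s["clock"],2),np.round(s["position"],4),"F",np.round(s["contact_force"],1),"gap",round(s["finger_gap"],3))
E
python3 - <<'E'
from h import *
np.set_printoptions(precision=4,suppress=True)
o=down(np.radians(76.7))
grab(20)
p0=tipat(88,.115,.012)
print(p0, ik(p0,o))
up=p0.copy();up[2]=.30
move_l([.19,.516,.30],.3)
movep(up,o);rep("up")
move_l(p0,.2);rep("p0")
f=grab_frame("scene");cv2.imwrite("pics/c.png",f["img"][:,:,::-1])
E
```

```text
[ 0.5824 -0.3091  0.1835] [-0.5998  0.561   0.0523  1.0621  0.     -0.3676]
up 6.28 [ 0.5828 -0.3082  0.3001] F [-0.1 -0.8  0.5] gap 0.0
p0 7.02 [ 0.583  -0.3092  0.1846] F [-0.2 -1.2  0.9] gap 0.001
```

View pics/c.png

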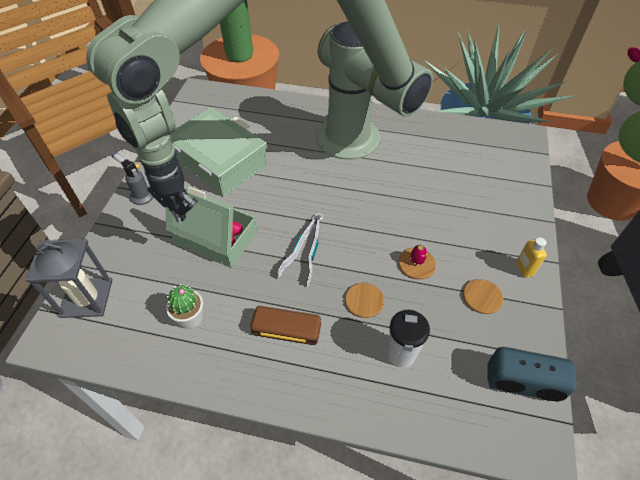

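The fingertips at scene (185,212) are on the far side of the lid, near its upper part. Next is the push.

Run:
```python
from h import *
for d in [60,35,12,4]:
    r=move_l(tipat(d),.12,until_force=20);rep(str((d,r)))
    if r: break
else:
    p=tipat(0);p[2]-=.006
    r=move_l(p,.03,until_force=12);rep("fin %s"%r)
for c in("scene","wrist"):
    f=grab_frame(c);cv2.imwrite(f"pics/d_{c}.png",f["img"][:,:,::-1])
```

```text
(60, False) 7.79 [ 0.5176 -0.2941  0.17  ] F [0.8 0.1 0.3] gap 0.002
(35, False) 8.38 [ 0.4779 -0.2846  0.1368] F [ 0.2 -0.6  0.2] gap 0.002
(12, False) 8.93 [ 0.455  -0.2792  0.0953] F [ 0.9 -0.3  1.3] gap -0.0
(4, False) 9.21 [ 0.4504 -0.2778  0.0792] F [0.8 0.1 0.5] gap -0.0
fin True 9.57 [ 0.4505 -0.2783  0.0715] F [-0.5  1.7  7. ] gap 0.001
```

View pics/d_scene.png

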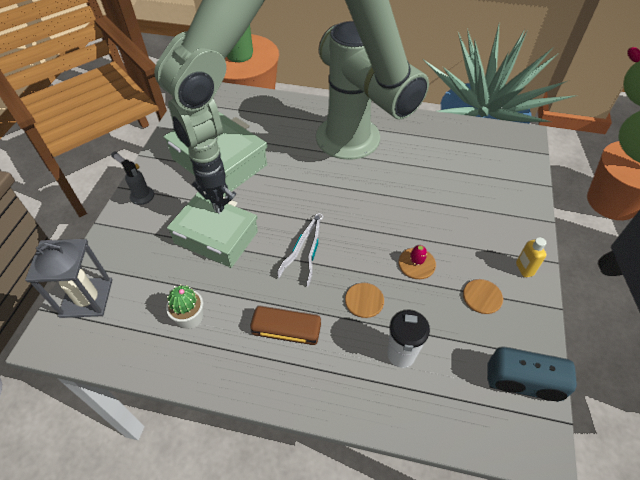

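The lid lies flat with the tip stopped at z = 71.5 mm. I'll press once more for certainty, then look at the tongs and the fruit with the wrist camera. The gripper's minimum of 20 N at the rubber grips would close the tongs fully. So the plan is to carry them open by the hinge, set them around the fruit, then regrip at the rubber and squeeze.

Run:
```python
from h import *
np.set_printoptions(precision=4,suppress=True)
p=np.array(get_state()["position"]);p[2]-=.006
r=move_l(p,.03,until_force=14);rep("press %s"%r)
p[2]=.25;move_l(p,.3)
f=grab_frame("top");cv2.imwrite("pics/e_lid.png",cv2.resize(f["img"][185:285,350:500],None,fx=5,fy=5)[:,:,::-1])
o=down(np.radians(84.5))
# choose height so that tongs fill view
movep([.45,-.03,.24],o);rep()
s=get_state();f=grab_frame("wrist");T=wristT(f,s)
cv2.imwrite("pics/e_w.png",f["img"][:,:,::-1])
np.savez("ew.npz",img=f["img"],T=T)
for n,z in dict(tongs=.0,grip_left=.016,grip_right=.016,jaw_left=.016,jaw_right=.016).items():
    print(n,[(np.round(d["centre"],1),round(float(d["score"]),2),onz(f,d["centre"],z,T)[:2]) for d in tip_of("wrist",n)[:2]])
rep()
```

```text
press True 9.88 [ 0.4506 -0.2784  0.0714] F [-3.2  2.6 12.8] gap -0.0
 11.66 [ 0.4503 -0.0307  0.2396] F [ 0.1 -0.3  0.9] gap 0.001
tongs [(array([324.2, 227.8]), 0.86, array([ 0.482 , -0.0295])), (array([551.3, 381.6]), 0.54, array([0.7308, 0.261 ]))]
grip_left [(array([362. , 300.2]), 0.71, array([0.5726, 0.008 ])), (array([352.3, 226.1]), 0.56, array([0.4785, 0.0025]))]
grip_right [(array([303. , 227.5]), 0.76, array([ 0.4748, -0.053 ]))]
jaw_left [(array([360.3, 298.3]), 0.67, array([0.5699, 0.0061]))]
jaw_right [(array([298.6, 301.3]), 0.81, array([ 0.5668, -0.0687]))]
 11.96 [ 0.4502 -0.0309  0.2399] F [ 0.3 -0.8 -1.3] gap 0.004
```

View pics/e_lid.png

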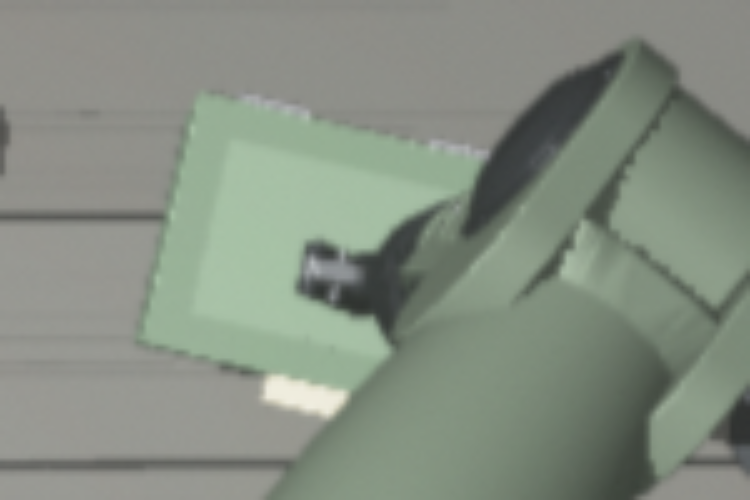

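View pics/e_w.png

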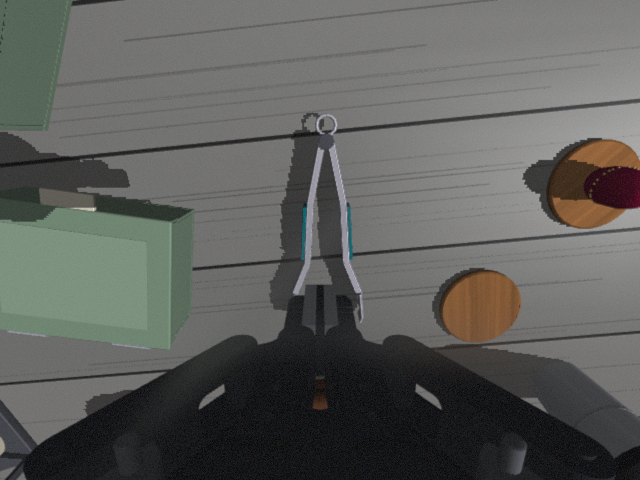

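Run:
```python
from h import *
np.set_printoptions(precision=4,suppress=True)
d=np.load("ew.npz");f=grab_frame("wrist");T=d["T"]
for n,p,z in [("ring",(327,125),.016),("disk",(327,142),.03),("diskL",(318.5,142),.03),("diskR",(335,142),.03),("disktop",(327,134),.03),("diskbot",(327,150),.03),("gLfront",(352,258),.016),("gLback",(349,205),.016),("gRb",(304,206),.016),("gRf",(304,258),.016)]:
    print(n,onz(f,p,z,T)[:2])
cv2.imwrite("pics/e_w2.png",cv2.resize(d["img"][100:330,250:400],None,fx=4,fy=4,interpolation=cv2.INTER_CUBIC)[:580,:,::-1])
F={c:grab_frame(c) for c in ["top"]}
print("pin top",onz(F["top"],(126.5/4+290,357/4+185),.03))
# fruit/coaster refine
S=grab_frame("scene")
for c,f in (("top",F["top"]),("scene",S)):
    for m in silhouettes(c,"coaster")[:3]: print(c,"coaster",m["centre"],round(float(m["score"]),2),onz(f,m["centre"],.01)[:2])
    for m in silhouettes(c,"fruit")[:3]:
        ys,xs=np.nonzero(m["mask"]);print(c,"fruit",m["centre"],len(xs),onz(f,m["centre"],.04)[:2])
```

```text
ring [ 0.368  -0.0162]
disk [ 0.3843 -0.0179]
diskL [ 0.3835 -0.0264]
diskR [ 0.3851 -0.0099]
disktop [ 0.3767 -0.0172]
diskbot [ 0.3921 -0.0186]
gLfront [ 0.5169 -0.0004]
gLback [0.454  0.0005]
gRb [ 0.4503 -0.0492]
gRf [ 0.5115 -0.056 ]
pin top [ 0.3826 -0.0183  0.03  ]
top coaster [220.3, 244.3] 0.85 [0.4698 0.2734]
top coaster [158.5, 225.5] 0.78 [0.5246 0.4523]
top coaster [261.5, 197.7] 0.74 [0.6051 0.1556]
top fruit [222.5, 244.2] 713 [0.4681 0.2619]
top fruit [217.2, 249.3] 184 [0.4537 0.2766]
scene coaster [365.7, 299.5] 0.88 [0.6065 0.1594]
scene coaster [482.1, 298.1] 0.8 [0.5386 0.4476]
scene coaster [414.3, 265.3] 0.72 [0.4757 0.2691]
scene fruit [416.5, 255.7] 254 [0.465  0.2694]
scene fruit [313.2, 251.3] 283 [0.5097 0.0003]
```

View pics/e_w2.png

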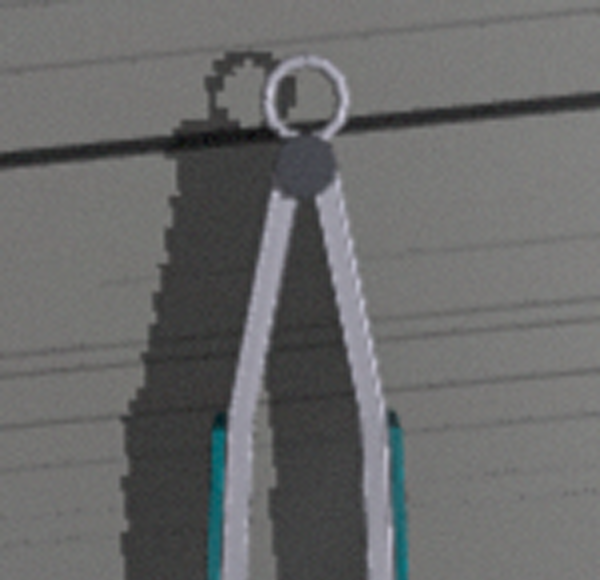

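Lid confirmed closed. In the wrist image the hinge disk is at (327,142), the ring at (327,125), and the rubber grips at (304,230) and (351,230), giving pin ≈ (0.383,-0.018) and yaw ≈ -4.5°. Next I grip at the hinge with the camera facing the jaws.

Run:
```python
from h import *
np.set_printoptions(precision=3,suppress=True)
yaw=np.radians(-4.5)
for a in (yaw+np.pi/2,yaw-np.pi/2):
    print("hinge",ik([.383,-.018,.003],down(a)))
for y in (25,45,60,80):
    y=np.radians(y);ax=np.array([np.cos(y),np.sin(y)])
    for a in (y+np.pi/2,y-np.pi/2):
        P=np.r_[np.array([.47,.271])-.193*ax,.013]
        print(np.degrees(y),np.hypot(*P[:2]),"pin",ik(P,down(a)),"grip",ik(np.r_[np.array([.47,.271])-.093*ax,.15],down(a)))
```

```text
hinge [-0.24   0.372 -0.884  0.314 -0.    -0.162]
hinge [-0.24   0.372 -0.884  0.314  0.     2.98 ]
25.0 0.3506554368438672 pin [ 0.359  0.307 -0.955  0.309  0.    -0.077] grip [ 0.377  0.222 -0.564  0.784  0.    -0.06 ]
25.0 0.3506554368438672 pin [ 0.359  0.307 -0.955  0.309 -0.     3.065] grip [ 0.377  0.222 -0.564  0.784 -0.     3.082]
45.0 0.3596374226972724 pin [ 0.177  0.319 -0.933  0.318  0.    -0.608] grip [ 0.307  0.228 -0.556  0.786  0.    -0.479]
45.0 0.3596374226972724 pin [ 0.177  0.319 -0.933  0.318 -0.     2.533] grip [ 0.307  0.228 -0.556  0.786 -0.     2.663]
59.99999999999999 0.3876706677216178 pin [ 0.08   0.355 -0.866  0.35  -0.    -0.967] grip [ 0.263  0.247 -0.53   0.793 -0.    -0.784]
59.99999999999999 0.3876706677216178 pin [ 0.08   0.355 -0.866  0.35  -0.     2.175] grip [ 0.263  0.247 -0.53   0.793 -0.     2.358]
80.0 0.4439256106557386 pin [ 0.017  0.427 -0.727  0.416  0.    -1.379] grip [ 0.225  0.288 -0.473  0.81  -0.    -1.171]
80.0 0.4439256106557386 pin [ 0.017  0.427 -0.727  0.416 -0.     1.762] grip [ 0.225  0.288 -0.473  0.81  -0.     1.97 ]
```

Run:
```python
from h import *
np.set_printoptions(precision=4,suppress=True)
yaw=np.radians(-4.5);a=yaw-np.pi/2
let_go()
movep([.383,-.018,.15],down(a));rep("above")
r=move_l([.383,-.018,.003],.12,until_force=12);rep("low %s"%r)
if not r:
    grab(30);rep("grab")
    p=get_state()["position"]
    move_l([.383,-.018,.03],.06);rep("lift")
    move_l([.383,-.018,.14],.15);rep("lift")
    s=get_state();f=grab_frame("wrist");T=wristT(f,s)
    cv2.imwrite("pics/f_w.png",f["img"][:,:,::-1])
    f=grab_frame("scene");cv2.imwrite("pics/f_s.png",f["img"][:,:,::-1])
```

```text
above 15.72 [ 0.3831 -0.018   0.1501] F [ 0.2 -0.4 -0.4] gap 1.0
low False 17.09 [ 0.3835 -0.0181  0.0034] F [-0.   0.2 -0.1] gap 0.997
grab 17.71 [ 0.3831 -0.0181  0.0032] F [-0.5 -0.   4.7] gap 0.217
lift 18.31 [ 0.383 -0.018  0.03 ] F [ 0.6  0.8 -0.6] gap 0.209
lift 19.19 [ 0.3823 -0.0178  0.1392] F [ 0.3 -0.2 -1.4] gap 0.215
```

View pics/f_w.png

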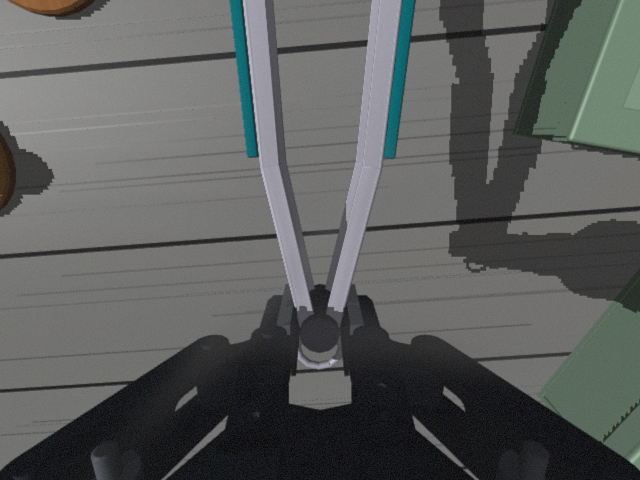

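View pics/f_s.png

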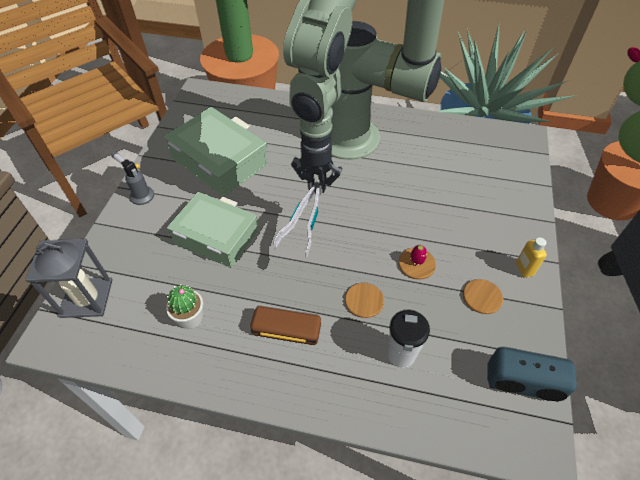

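The tongs are held open at the hinge, with the jaws at scene (280,240) and (308,250) and the grips visible in the wrist view. Next I carry them above the fruit and measure the jaws against it.

Run:
```python
from h import *
np.set_printoptions(precision=4,suppress=True)
y=np.radians(45);ax=np.array([np.cos(y),np.sin(y)])
C=np.array([.469,.2705])
P=np.r_[C-.193*ax,.14]
movep(P,down(y-np.pi/2));rep()
F={c:grab_frame(c) for c in ["top","scene"]}
for c in F: cv2.imwrite(f"pics/g_{c}.png",cv2.resize(F[c]["img"][(180 if c=="top" else 180):(340 if c=="top" else 310),(150 if c=="top" else 290):(350 if c=="top" else 490)],None,fx=4,fy=4,interpolation=cv2.INTER_CUBIC)[:600,:,::-1])
for n in ["jaw_left","jaw_right","grip_left","grip_right","fruit_mid","fruit","coaster"]:
    for c in F:
        print(n,c,[(np.round(d["centre"],1),round(float(d["score"]),2)) for d in tip_of(c,n)[:3]])
```

```text
19.98 [0.3324 0.1341 0.1397] F [ 0.1  0.1 -0.6] gap 0.215
jaw_left top [(array([405.2, 148. ]), 0.49), (array([202. , 255.7]), 0.43)]
jaw_left scene [(array([437.3, 225.9]), 0.92), (array([138.8, 195.5]), 0.38), (array([414.3, 253.8]), 0.23)]
jaw_right top [(array([228.8, 231.2]), 0.88)]
jaw_right scene [(array([404.3, 238.4]), 0.57)]
grip_left top [(array([231.7, 274.5]), 0.47)]
grip_left scene [(array([404.2, 205.7]), 0.58)]
grip_right top [(array([245.1, 255.5]), 0.96), (array([238.5, 266. ]), 0.49), (array([221.2, 249.9]), 0.22)]
grip_right scene [(array([390.6, 212.1]), 0.93)]
fruit_mid top [(array([216.8, 249. ]), 0.45)]
fruit_mid scene [(array([416.8, 254.3]), 0.69)]
fruit top [(array([220.6, 248.2]), 0.76), (array([228.1, 230.3]), 0.54)]
fruit scene [(array([416.3, 260.5]), 0.48)]
coaster top [(array([218.9, 250.3]), 0.85), (array([158.7, 227.2]), 0.83), (array([263.4, 200. ]), 0.76)]
coaster scene [(array([366. , 301.9]), 0.79), (array([417.4, 262.5]), 0.61)]
```

View pics/g_top.png

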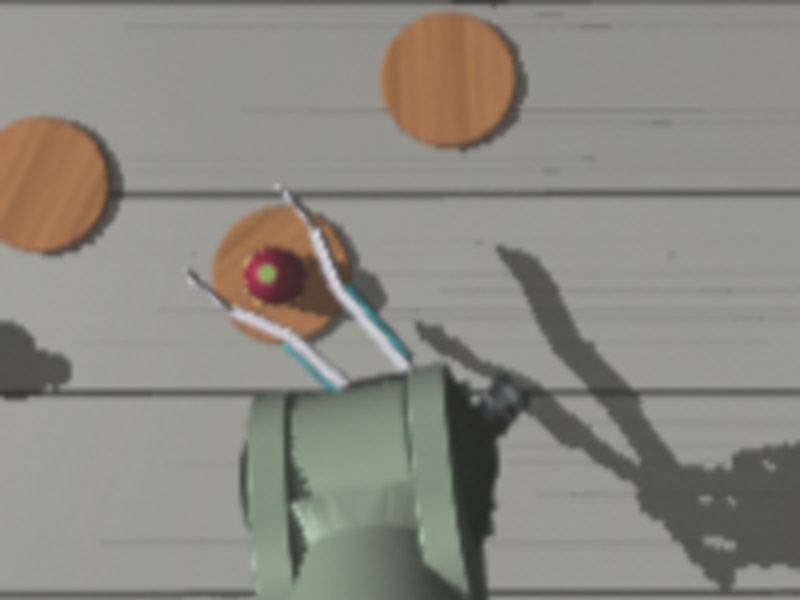

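View pics/g_scene.png

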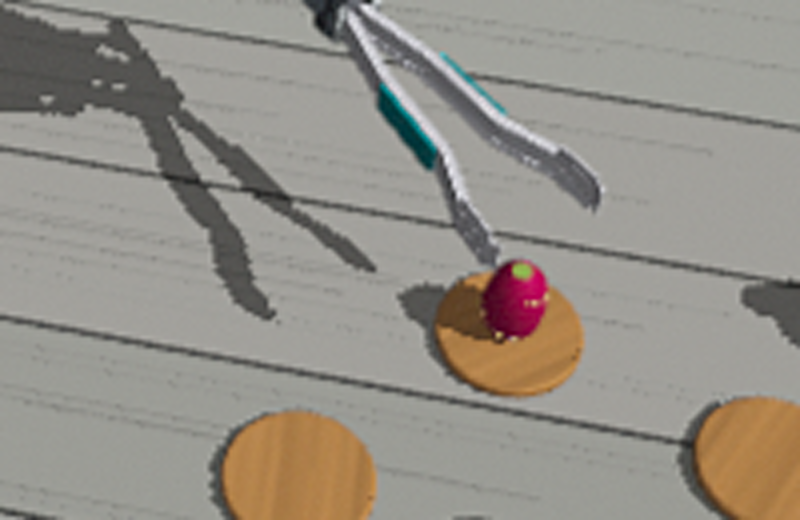

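Run:
```python
from h import *
np.set_printoptions(precision=4,suppress=True)
T=grab_frame("top");S=grab_frame("scene")
t=lambda x,y:(x/4+150,y/4+180); s=lambda x,y:(x/4+290,y/4+180)
print("coaster",onz(T,t(281.5,273),.01),onz(S,s(509,332),.01))
print("fruit crown",tri([ray(T,t(267,273)),ray(S,s(522,269))]))
L,e=tri([ray(T,t(191,272)),ray(S,s(601,184))]);print("L tip top",L,e)
Rr,e2=tri([ray(T,t(281,187)),ray(S,s(497,246))]);print("R tip top",Rr,e2)
m=(L+Rr)/2;st=get_state()["position"];d=m-st;print("mid",m,"len",np.hypot(*d[:2]),"yaw",np.degrees(np.arctan2(d[1],d[0])),"dz",m[2]-st[2],"open",np.linalg.norm(L-Rr))
```

```text
coaster [0.4584 0.2731 0.01  ] [0.4666 0.2761 0.01  ]
fruit crown (array([0.4551, 0.274 , 0.0661]), [np.float64(0.0008316555435292988), np.float64(0.0008316555435293007)])
L tip top [0.4505 0.3066 0.159 ] [np.float64(0.0012408306519966841), np.float64(0.0012408306519966852)]
R tip top [0.5066 0.2498 0.1529] [np.float64(0.0012147948980855386), np.float64(0.00121479489808545)]
mid [0.4786 0.2782 0.1559] len 0.20518263219363916 yaw 44.625050735794375 dz 0.01589004427019447 open 0.08002215054317052
```

Measured fruit centre ≈ (0.460,0.2745), and the jaws are 80 mm apart and drooping about 3°. I'll shift by (-6,+8) mm and lower around the fruit, checking partway.

```bash
cat > look.py <<'E'
from h import *
def look(tag):
    F={c:grab_frame(c) for c in ["top","scene"]}
    cv2.imwrite(f"pics/{tag}_top.png",cv2.resize(F["top"]["img"][210:310,170:290],None,fx=5,fy=5,interpolation=cv2.INTER_CUBIC)[:,:,::-1])
    cv2.imwrite(f"pics/{tag}_scene.png",cv2.resize(F["scene"]["img"][190:300,340:480],None,fx=5,fy=5,interpolation=cv2.INTER_CUBIC)[:,:,::-1])
    a=cv2.imread(f"pics/{tag}_top.png");b=cv2.imread(f"pics/{tag}_scene.png")
    b=cv2.resize(b,(600,471)); a=cv2.resize(a,(600,500))
    v=np.vstack([a,b]);cv2.imwrite(f"pics/{tag}.png",cv2.resize(v,(480,600*971//971)) if False else cv2.resize(np.hstack([cv2.resize(a,(400,333)),cv2.resize(b,(400,333),)]),(800,333)))
E
python3 - <<'E'
from look import *
move_l([.326,.1425,.14],.1)
r=move_l([.326,.1425,.06],.12,until_force=8);rep(r)
look("h")
E
```

```text
False 21.95 [0.3264 0.1425 0.0603] F [-0.5 -0.  -1.1] gap 0.215
```

View pics/h.png

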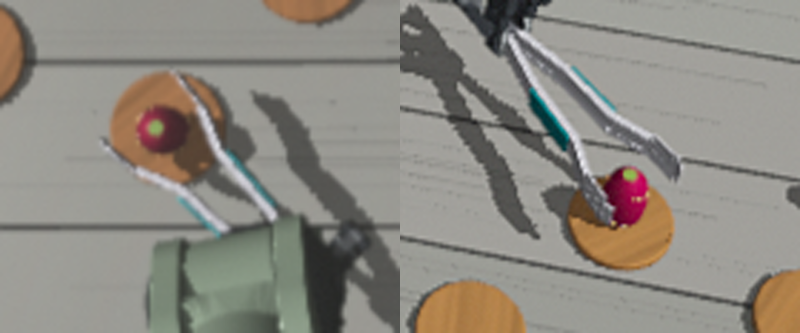

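The fruit is centred between the jaws in both views (top crop: tips (104,142) and (175,72), fruit (160,130)). Lowering.

Run:
```python
from look import *
x,y=.324,.1405
r=move_l([x,y,.03],.08,until_force=6);rep(r)
r=move_l([x,y,.004],.05,until_force=6);rep(r)
look("i")
```

```text
False 22.57 [0.3241 0.1405 0.0302] F [-0.6  0.4 -1.3] gap 0.215
True 23.12 [0.3239 0.1404 0.0037] F [-1.7 -0.6  8.3] gap 0.212
```

View pics/i.png

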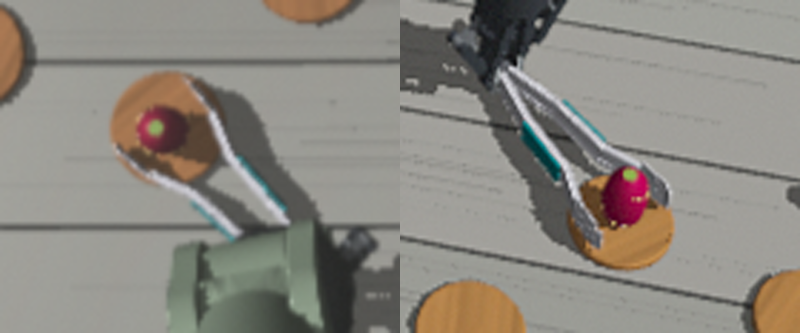

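The jaws stand on the coaster either side of the fruit and the hinge is on the table. Release, then measure the grips.

Run:
```python
from look import *
np.set_printoptions(precision=4,suppress=True)
let_go();rep("open")
p=get_state()["position"].copy();p[2]=.20
move_l([p[0],p[1],.06],.1);move_l(p,.2);rep("up")
s=get_state();f=grab_frame("wrist");T=wristT(f,s);np.savez("jw.npz",img=f["img"],T=T)
cv2.imwrite("pics/j_w.png",f["img"][:,:,::-1])
for n,z in dict(grip_left=.02,grip_right=.02,jaw_left=.026,jaw_right=.026,fruit_mid=.038).items():
    print(n,[(np.round(d["centre"],1),round(float(d["score"]),2),onz(f,d["centre"],z,T)[:2]) for d in tip_of("wrist",n)[:2]])
```

```text
open 23.88 [0.3234 0.1403 0.0035] F [ 0.5 -0.2 -0.3] gap 0.999
up 25.45 [0.3226 0.1401 0.1989] F [-0.2  0.1 -0.1] gap 1.003
grip_left [(array([291.9, 101.8]), 0.76, array([0.3765, 0.2286]))]
grip_right [(array([352.8, 103.8]), 0.88, array([0.4136, 0.1892]))]
jaw_left []
jaw_right []
fruit_mid []
```

View pics/j_w.png

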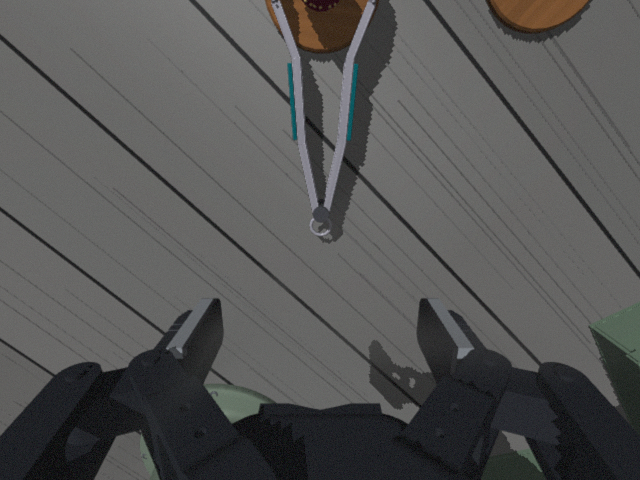

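The tongs stayed in place, with grips at wrist (292,102) and (353,104) giving a mid of (0.395,0.209). Next: regrip at the rubber and squeeze.

Run:
```python
from look import *
o=down(np.radians(45)-np.pi/2)
x,y=.395,.2097
move_l([x,y,.15],.2,rot=o)
move_l([x,y,.05],.15,until_force=8)
r=move_l([x,y,.002],.08,until_force=8);rep(r)
if not r:
    grab(40);rep("grab");look("k")
```

```text
False 28.02 [0.3953 0.2098 0.0023] F [ 0.   0.3 -0. ] gap 0.999
grab 28.55 [0.3974 0.2105 0.0038] F [-0.2  0.7 14.2] gap 0.416
```

View pics/k.png

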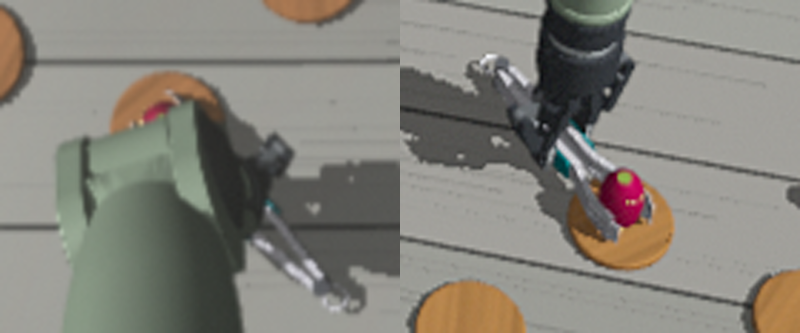

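The gap of 0.416 is 35 mm, which matches the jaws closed on the 42 mm fruit. Lift a little and check.

Run:
```python
from look import *
x,y=get_state()["position"][:2]
move_l([x,y,.05],.06);rep("lift")
look("l")
s=get_state();f=grab_frame("wrist");cv2.imwrite("pics/l_w.png",f["img"][:,:,::-1])
```

```text
lift 29.6 [0.3971 0.2104 0.0498] F [ 0.3  0.5 -2.1] gap 0.412
```

View pics/l.png

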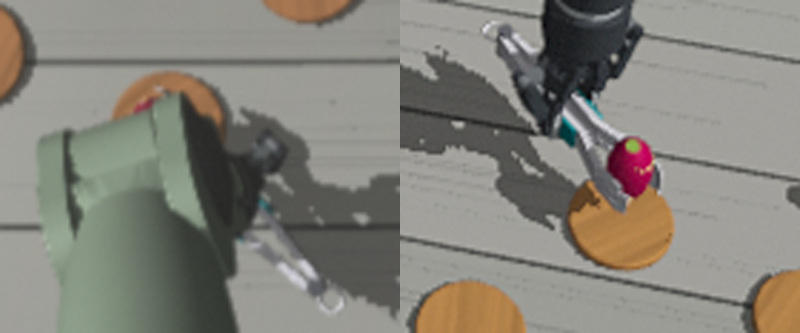

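View pics/l_w.png

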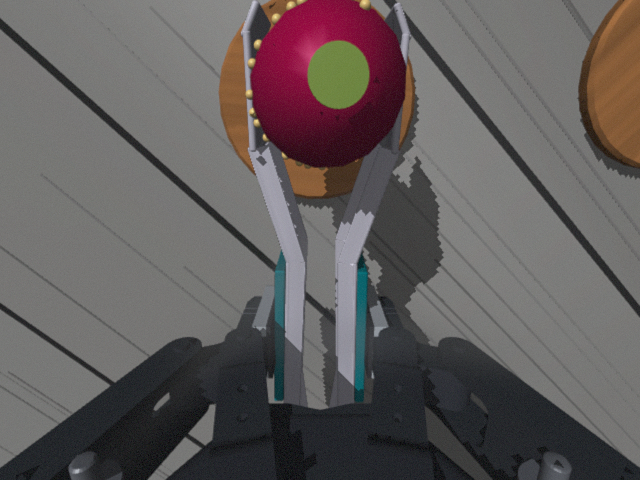

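The fruit is off the coaster and held squarely in the jaws (wrist (330,80)). Lifting to about 15 cm.

Run:
```python
from look import *
x,y=get_state()["position"][:2]
move_l([x,y,.145],.08);sleep(1.0);rep("lift")
f=grab_frame("scene");cv2.imwrite("pics/m_s.png",f["img"][:,:,::-1])
f=grab_frame("wrist");cv2.imwrite("pics/m_w.png",f["img"][:,:,::-1])
sleep(1);rep()
```

```text
lift 32.09 [0.3971 0.2103 0.145 ] F [ 0.8  0.  -1.4] gap 0.414
 33.19 [0.397  0.2103 0.145 ] F [-0.2 -0.1 -2.2] gap 0.418
```

View pics/m_s.png

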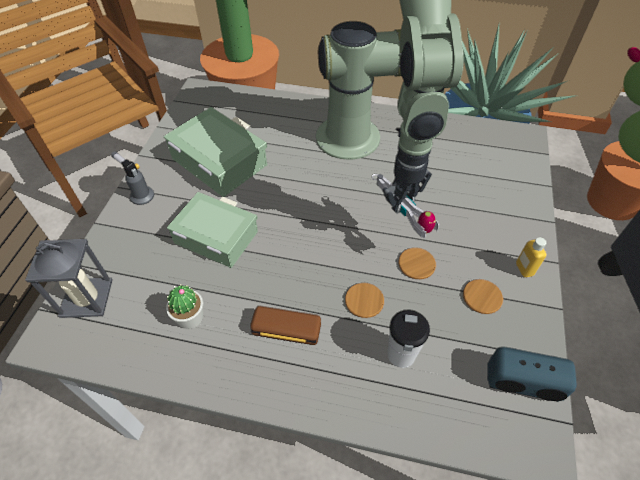

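View pics/m_w.png

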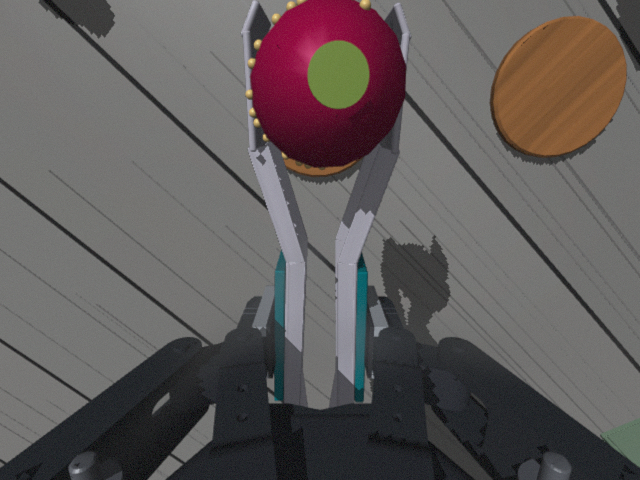

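Run:
```python
from h import *
sign_off()
```

```text
the job is handed in; nothing more can be done
```

The job is done and handed in at about 33 s of the 66 s allowed: the box lid is shut, and the tongs are holding the fruit about 15 cm up, ready to singe.

**Lid:** I pushed it down from behind with the fingers shut, on the box whose rim measured 190 mm. It stopped with the fingertips at z = 71.4 mm; a closed lid's top face is at 71 mm. The camera views show it flat.

**Tongs:** The gripper's minimum force at the rubber grips would have shut the tongs, so I carried them open, held at the hinge. I set them around the fruit with the jaws on the coaster, then took them again at the rubber grips and squeezed with 40 N. The tongs drooped about 3° while carried by the hinge, and the droop came out when the jaws settled on the coaster.

**Last checks:**
- **Hold:** The gripper opening stayed at 0.41–0.42 (about 35 mm), which matches jaws on a 42 mm fruit. The wrist view just after lift-off and the one at full height look the same, so the fruit did not slip.
- **Height:** I work out the fruit's foot at about 15 cm from the lift height; I did not measure it separately.
- **Grip position:** The jaws rested on the coaster when they closed, so they hold the fruit a little below the suggested 28 mm height, though still on its widest part.
- **Contact:** While squeezing, the fingertips seem to have pressed lightly on the table (14 N on the tool). The gripper did not touch the fruit in any view.
- **Surroundings:** The coaster and everything else on the table appear unmoved in the last scene picture.

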